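Drying to constant weight: move every sample on one station

ROBOT

A 6-joint arm with a two-finger parallel gripper is mounted at the origin on the work surface. World frame = base frame: x ahead of the robot, y to its left, z up, the work surface at z = 0. Lengths are in m, angles in rad, forces in N, time in s.
With the tool pointing down it reaches from about 0.3 to 0.95 m from the base axis. Payload 3.1 kg.
Tool frame: the origin (TCP) lies midway between the tips of the shut fingers; the grasp point (between the pads) lies 19 mm behind it (manip.grip_point_offset is the distance from the TCP to the grasp point, in m); z points along the fingers, y is the line along which they close (so a half turn about z gives the same grasp; the last joint's range is limited). The gripper opens to 85 mm and grips with 20 to 120 N. Pads are 22 mm wide; open, the fingers measure 114 mm over their backs; the gripper's body (76 mm by 85 mm) begins 54 mm behind the grasp point. The pads swing forward as they close: fully open they stand 13 mm farther back than shut.
Start: joints at [-1.416, 0.308, 1.634, -0, 1.2, -0.07], TCP at [0.139, -0.609, 0.231] pointing down, gripper open.
Joint ranges: [-3.06, 3.06], [-0.79, 1.96], [0.05, 2.63], [-1.19, 4.34], [0.05, 2.64], [-2.94, 2.94]. Speed limits (rad/s): [2.79, 2.79, 3.14, 3.14, 3.14, 3.14].

INTERFACE

Orientations are given as a unit quaternion [w, x, y, z].
In Python, from workcell import manip gives the robot as it stands. The module is installed in compiled form; this text tells all that it offers.
- The arm moves only by the tool nudge_tcp, called after "Request:" as name(argument=value, ...) on one line, values as JSON. Schema: {"type":"object","properties":{"increments":{"type":"array","items":{"type":"number"},"minItems":7,"maxItems":84},"only":{"type":"string"},"quiet":{"type":"boolean"},"lines":{"type":"string"}},"required":["increments"],"additionalProperties":false}. increments is one flat list of numbers that holds 1 to 12 rows one after another, with no inner brackets; each row has 7 numbers: a rotation vector rx, ry, rz in rad, then dx, dy, dz in m, then the opening from 0.0 (shut) to 1.0 (fully open); each row shifts and turns the commanded pose from where the row before left it, along the tool's axes as they then stand; what a row does not reach is not made up. A row lasts 1/8 s, in which the tool goes at most 0.0625 m and 0.188 rad, less where a joint would pass 70% of its speed; a pose out of reach is approached as far as the arm can. The fingers move at their own pace and stop on an object; the grip force is fixed at half the most. Time passes only in rows, so rows that do not move let the fingers close. The tool returns the time, the measured TCP pose, the force, the opening and the grip force at its end. only (a regular expression) keeps the lines of the reply that match it, lines (a string "A,B") keeps lines A to B, and quiet returns only ok. Input that does not fit is refused with a message, and nothing moves.
- manip.state(): the state, without advancing time (a new reading comes with each control period).
- manip.capture(name): name is "scene" or "top"; returns a dict with "img" (420x560x3 uint8, blue, green, red), "K" (3x3 intrinsics, pixels), "R" (3x3) and "t" (3): a world point X has camera coordinates R X + t. Camera axes: x right, y down, z forward; pixel columns grow to the right and rows downward; lengths in m; the calibration is good to about 2 mm. A picture is of the moment at which its call begins. There is no depth.
- manip.hand_in(): hands the job in; it is judged then, once.
The state is a dict: "time_s": time; "joints": joint angles; "joint_vel": joint speeds; "tau": joint torques, N m; "tool_pos": TCP position; "tool_rot": TCP orientation; "force": force on the tool from outside, world axes, zero at the start; "wrist_torque": the same for the moment, N m; "grip_width": opening from 0.0 (shut) to 1.0 (fully open); "grasp_force": force on a finger pad.
Only numpy, scipy, OpenCV 4.12 (cv2) and the standard library are available. Lean on these libraries where they do the work, as an engineer would, in place of code of your own. Each camera call takes 0.05 s, during which the arm holds its last target. There are 200 camera calls.

TASK

Samples are being dried to constant weight, going round from hotplate to desiccator to balance and back to the hotplate: move each lidded vessel on to its next station, so the porcelain crucible ends on the desiccator's perforated plate, the aluminium tin on the balance pan and the glass weighing bottle on the hotplate, each standing in the middle and let go. All three stations are taken, so stand one vessel on the empty cork mat meanwhile. Keep the vessels upright all the way, and do not disturb the tube rack, the tip box or the tongs.

Things in the scene. Friction and masses are not known exactly. Their poses are not given: they have to be found in the camera images.
- crucible: White porcelain crucible with its lid on (one piece with it), round, 50 mm in diameter between 16 and 49 mm above its underside, tapering below that to a 32 mm foot; a small round knob in the middle of the lid reaches 67 mm. About 80 g. At the start it stands on the hotplate. Origin: centre of its underside; z up.
- tin: Low plain aluminium moisture tin with a flush lid (one piece with it), an upright cylinder 56 mm in diameter and 36 mm high, about 70 g. At the start it stands on the desiccator plate. Origin: centre of its underside; z up.
- bottle: Slim clear glass weighing bottle with its stopper in (one piece with it), an upright cylinder 40 mm in diameter and 60 mm high, with an 18 mm ball knob on top reaching 83 mm. About 90 g. At the start it stands on the balance pan. Origin: centre of its underside; z up.
- hotplate: Fixed laboratory hotplate: white housing 190 x 135 mm with two black knobs on its +x end, and a square dark metal top plate 112 x 112 mm whose flat upper face is 92 mm above the origin. Origin: on the table under the middle of the top plate; x towards the knobs (the housing reaches from -63 to +127 mm in x), z up.
- balance: Fixed laboratory balance: white housing 205 x 150 mm with display and keys at its +x end, and a round steel pan 116 mm in diameter whose flat upper face is 70 mm above the origin. Origin: on the table under the middle of the pan; x towards the display (the housing reaches from -70 to +135 mm in x), z up.
- desiccator: Fixed open glass desiccator base, round, 176 mm across its broad glass flange (top 80 mm above the origin), with a round white perforated porcelain plate 144 mm in diameter set in it; the plate's flat upper face is 74 mm above the origin, 6 mm below the flange. Origin: on the table under the middle of the plate; z up.
- mat: Fixed square cork mat lying on the table, 130 x 130 x 6 mm, empty at the start: the free spot. Origin: centre of its underside, so its upper face is 6 mm above the origin; z up.
- rack: White wire tube rack, 114 x 76 x 68 mm, with three capped tubes reaching 106 mm; loose, a bystander. Origin: centre of its underside; x along its length.
- tipbox: Grey and white box of pipette tips, 122 x 84 x 51 mm, loose, a bystander. Origin: centre of its underside; x along its length.
- tongs: Steel crucible tongs lying flat, about 225 mm long and 90 mm wide over the finger rings, 10 mm high; loose, a bystander. Origin: on the table at the pivot rivet, near the middle; x along them towards the jaws.

How it is judged:
On the way:
1. one of the vessels stands upright on the cork mat, let go, within 45 mm of the middle of the mat (((horizontal distance between crucible and mat below 0.045 m and height (world z) of crucible between 0.002 and 0.011 m and angle between crucible's own z axis and vertical below 0.08 rad and contact force between crucible and the fingers below 0.05 N) or (horizontal distance between tin and mat below 0.045 m and height (world z) of tin between 0.002 and 0.011 m and angle between tin's own z axis and vertical below 0.08 rad and contact force between tin and the fingers below 0.05 N) or (horizontal distance between bottle and mat below 0.045 m and height (world z) of bottle between 0.002 and 0.011 m and angle between bottle's own z axis and vertical below 0.08 rad and contact force between bottle and the fingers below 0.05 N))), for 0.2 s.
At the end, for the whole second after the job is handed in: The crucible stands on the desiccator plate, the tin on the balance pan and the weighing bottle on the hotplate, each upright (within 0.08 rad), on the plate's surface (within 5 mm), with its middle within 15 mm of the middle of the plate or pan, released and at rest (horizontal distance between crucible and desiccator below 0.015 m and height (world z) of crucible between 0.069 and 0.079 m and angle between each of crucible, tin, bottle's own z axis and vertical below 0.08 rad and linear speed of each of crucible, tin, bottle below 0.02 m/s and angular speed of each of crucible, tin, bottle below 0.2 rad/s and contact force between each of crucible, tin, bottle and the fingers below 0.05 N and horizontal distance between tin and balance below 0.015 m and height (world z) of tin between 0.065 and 0.075 m and horizontal distance between bottle and hotplate below 0.015 m and height (world z) of bottle between 0.087 and 0.097 m); the robot touches nothing.
It fails at once if a vessel is tipped by more than 0.5 rad (angle between any of crucible, tin, bottle's own z axis and vertical above 0.5 rad).
It fails at once if the tube rack is moved by more than 25 mm (distance of rack from where it was at the start of the episode above 0.025 m).
It fails at once if the tip box is moved by more than 25 mm (distance of tipbox from where it was at the start of the episode above 0.025 m).
It fails at once if the tongs is moved by more than 25 mm (distance of tongs from where it was at the start of the episode above 0.025 m).
It also fails if it takes over 112 s, if anything falls off the work surface, if the arm or the gripper's body presses on something with over 40 N, if the wrist force passes 120 N, or if a joint passes its speed limit or range.

## Working session

There is one attempt and no reset: what is moved stays moved. The work goes in short steps, Python scripts to look and compute and a tool call to move; the robot and the scene stay as the last step left them, time stands still between calls to the robot, and variables do not carry over. Pictures are saved under pics/ and viewed, at most 14 in all, crops included, and the job is handed in when it is done.

```bash
mkdir -p pics; cat > h.py <<'E'
import numpy as np, cv2
from workcell import manip
def snap(cam,fn,crop=None,s=1):
    c=manip.capture(cam); im=c["img"]
    if crop: x0,y0,x1,y1=crop; im=im[y0:y1,x0:x1]
    cv2.imwrite("pics/"+fn,cv2.resize(im,None,fx=s,fy=s,interpolation=cv2.INTER_CUBIC)); np.savez("cam_"+cam,K=c["K"],R=c["R"],t=c["t"])
def px(cam,u,v,z):
    c=np.load("cam_"+cam+".npz"); d=c["R"].T@np.linalg.solve(c["K"],[u,v,1.]); o=-c["R"].T@c["t"]
    return o+d*(z-o[2])/d[2]
def proj(cam,X):
    c=np.load("cam_"+cam+".npz"); p=c["K"]@(c["R"]@np.array(X)+c["t"]); return p[:2]/p[2]
E
python3 - <<'E'
from h import *
snap("top","top0.png",s=1.42); snap("scene","scene0.png",s=1.42)
for n in("top","scene"):
    c=np.load(f"cam_{n}.npz"); print(c["K"],c["R"],-c["R"].T@c["t"])
print(manip.state())
E
```

```text
[[415.04521299   0.         279.06529471]
 [  0.         415.04521299 206.24075499]
 [  0.           0.           1.        ]] [[ 0.00687726 -0.99985531 -0.01555837]
 [-0.98032177 -0.00367167 -0.19737211]
 [ 0.19728642  0.01660959 -0.98020518]] [0.32465579 0.0037298  1.05932333]
[[484.46276938   0.         280.40012441]
 [  0.         484.46276938 209.55871353]
 [  0.           0.           1.        ]] [[-0.66978108  0.7425483   0.00391504]
 [ 0.62933803  0.57044758 -0.52775297]
 [-0.39411539 -0.35101507 -0.84938888]] [0.90374981 0.38942949 0.98813216]
{'time_s': 0.1, 'joints': array([-1.41572064e+00,  3.08911173e-01,  1.63509767e+00,  7.57041116e-06,
        1.19971372e+00, -6.96901989e-02]), 'joint_vel': array([-0.0002603 , -0.00028233, -0.00334303,  0.00150168,  0.00041339,
        0.00067909]), 'tau': array([-1.64162057e-04, -4.16406441e+01, -2.77645397e+01, -9.42692145e-05,
        4.01539830e-03, -2.46257436e-06]), 'tool_pos': array([ 0.13916131, -0.60852147,  0.23014784]), 'tool_rot': array([-1.06413652e-03,  9.93691271e-01,  1.12145099e-01, -4.19292136e-05]), 'force': array([ 0.98215222, -0.45733384, -0.27366298]), 'wrist_torque': array([ 0.00337694,  0.03074771, -0.00625974]), 'grasp_force': 0.0, 'grip_width': 1.0009170472522415}
```

View pics/top0.png

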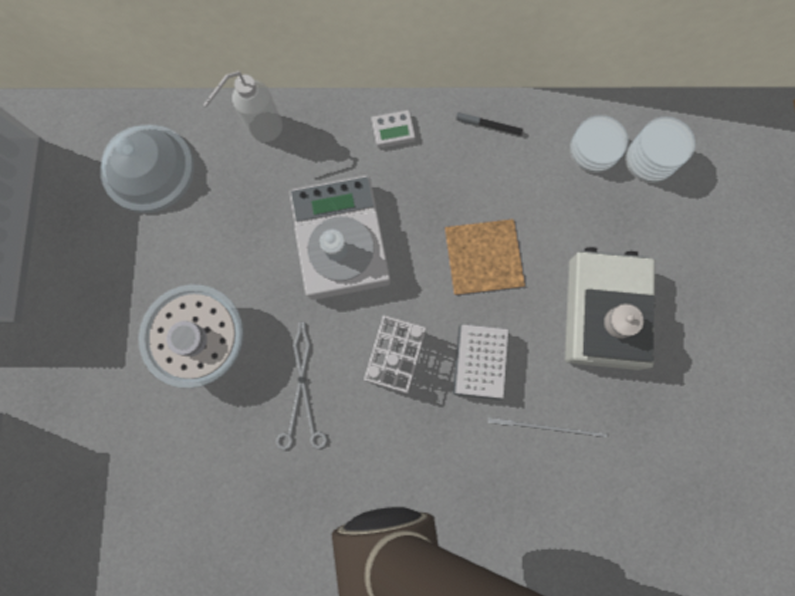

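View pics/scene0.png

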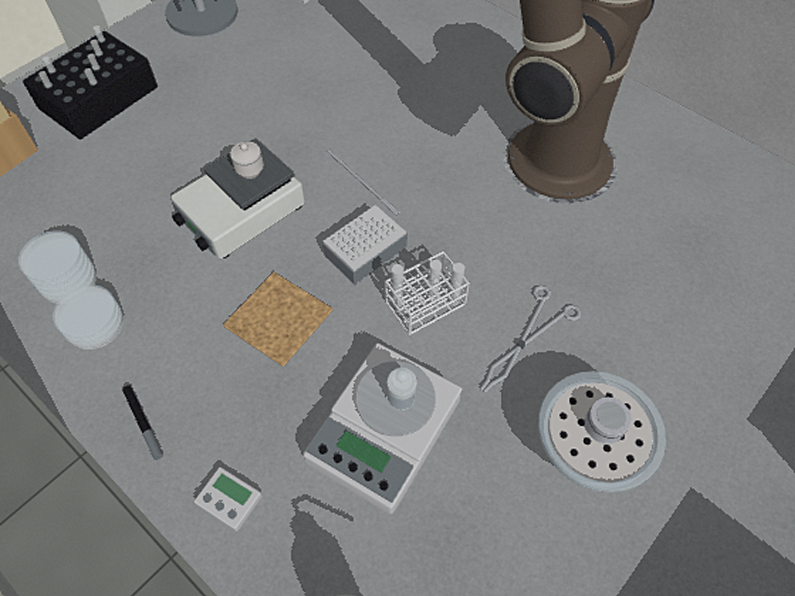

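The top view (shown at 1.42×) has the tin on the desiccator at about (185,337), the bottle on the balance at (335,245), the empty mat at (485,257) and the crucible on the hotplate at (625,320). The rack is at (397,352), the tip box at (482,360) and the tongs at (302,385). I'll enlarge the stations to measure them.

```bash
python3 - <<'E'
from h import *
a=manip.capture("top")["img"]
def cr(x,y,w=100,h=75): return cv2.resize(a[y:y+h,x:x+w],(400,300),interpolation=cv2.INTER_CUBIC)
t=[(85,195),(200,130),(295,145),(380,190)]
c=[cr(*p) for p in t]
for im in c:
    for k in range(0,100,10): cv2.line(im,(k*4,0),(k*4,5 if k%50 else 12),(0,0,255),1)
    for k in range(0,75,10): cv2.line(im,(0,k*4),(5,k*4),(0,0,255),1)
cv2.imwrite("pics/top4.png",np.vstack([np.hstack(c[:2]),np.hstack(c[2:])]))
E
```

```text
(no output)
```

View pics/top4.png

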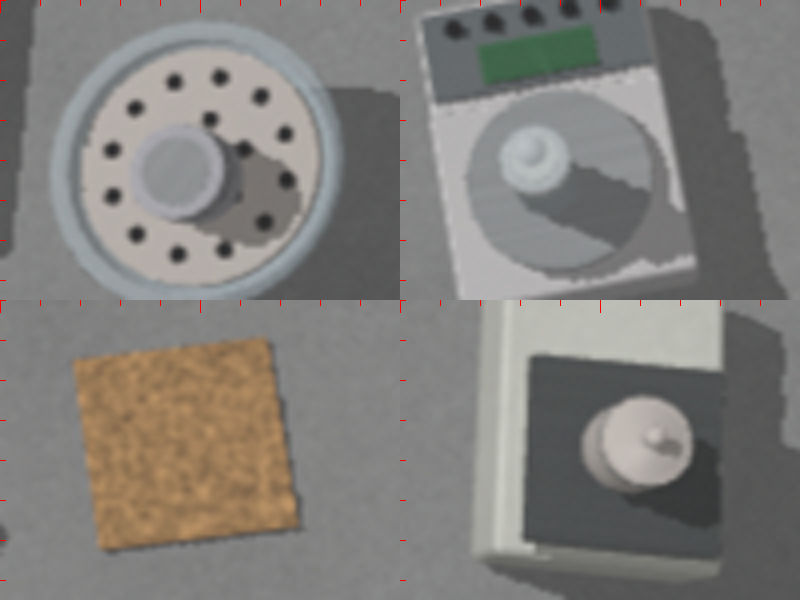

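Pixel readings in the full top image:

| Feature | Pixel | Height z |
|---|---|---|
| Desiccator plate centre | (135.1, 236.5) | 0.074 |
| Tin lid | (130.2, 237.8) | 0.110 |
| Pan | (239.9, 175.3) | 0.070 |
| Bottle shoulder | (233.8, 169.8) | 0.130 |
| Mat | (341.4, 180.9) | 0.006 |
| Hotplate top | (436, 229.3) | 0.092 |
| Crucible rim | (441.8, 225.5) | 0.141 |

I'll check these by overlaying the predicted outlines on both views.

```bash
cat > ov.py <<'E'
from h import *
def overlay(pts,fn):
    # pts: name->(x,y,z,r)
    rows=[]
    for cam in("top","scene"):
        im=cv2.resize(manip.capture(cam)["img"],None,fx=4,fy=4,interpolation=cv2.INTER_CUBIC); out=[]
        for n,v in pts.items():
            for x,y,z,r in v:
                a=np.linspace(0,2*np.pi,40)
                p=np.array([proj(cam,[x+r*np.cos(t),y+r*np.sin(t),z]) for t in a])
                cv2.polylines(im,[np.int32((p*4+1.5))],True,(0,0,255),1)
        for n,v in pts.items():
            u=np.int32(4*proj(cam,v[0][:3])); x0=max(u[0]-130,0); y0=max(u[1]-140,0)
            c=np.zeros((280,260,3),np.uint8); q=im[y0:y0+280,x0:x0+260]; c[:q.shape[0],:q.shape[1]]=q; out.append(c)
        rows.append(np.hstack(out))
    cv2.imwrite("pics/"+fn,np.vstack(rows))
E
python3 - <<'E'
from ov import *
P=lambda u,v,z: px("top",u,v,z)[:2]
d=P(135.1,236.5,.074);t=P(130.2,237.8,.110);b=P(239.9,175.3,.07);bo=P(233.8,169.8,.13);m=P(341.4,180.9,.006);hp=P(436,229.3,.092);c=P(441.8,225.5,.141)
for n,x in dict(des=d,tin=t,bal=b,bot=bo,mat=m,hot=hp,cru=c,rack=P(280,248,.068),tongs=P(213,267,.01),tip=P(340,254,.05)).items(): print(n,x.round(4))
overlay({"d":[(*d,.074,.072),(*t,.11,.028)],"b":[(*b,.07,.058),(*bo,.13,.02)],"h":[(*hp,.092,.056),(*c,.141,.025),(*c,.092,.016)]},"ov0.png")
E
```

```text
des [0.4476 0.3655]
tin [0.44   0.3634]
bal [0.6015 0.1179]
bot [0.5979 0.1255]
mat [ 0.6049 -0.141 ]
hot [ 0.4657 -0.3471]
cru [ 0.4672 -0.3428]
rack [0.4225 0.0176]
tongs [0.3796 0.1864]
tip [ 0.4105 -0.1274]
```

View pics/ov0.png

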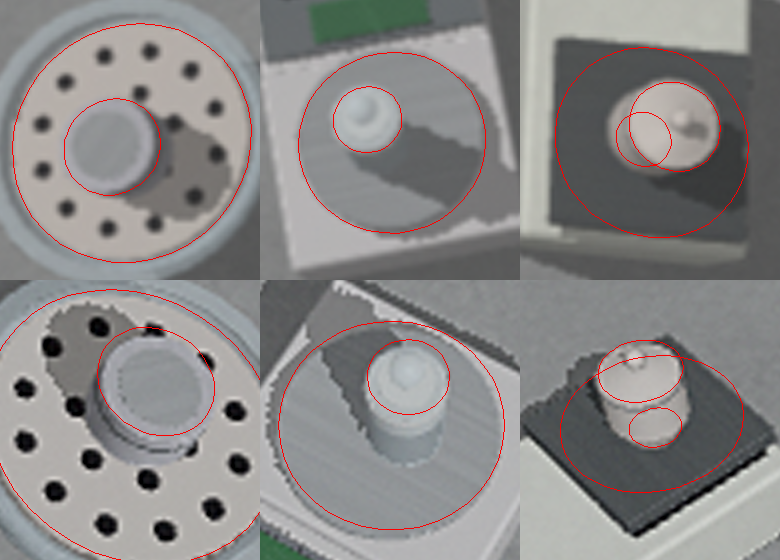

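The outlines match in both views to within about 2–3 mm. The vessels are round, so I'll turn the tool once to line up with the world axes. After that the tool moves are dx = x, dy = −y, dz = −z.

The order is crucible to mat, bottle to hotplate, tin to balance, then crucible to desiccator.

Request:
nudge_tcp(increments=[0,0,0.1124,0,0,0,1,0,0,0.1124,0,0,0,1,0,0,0,0.041,-0.0333,0,1,0,0,0,0.041,-0.0333,0,1,0,0,0,0.041,-0.0333,0,1,0,0,0,0.041,-0.0333,0,1,0,0,0,0.041,-0.0333,0,1,0,0,0,0.041,-0.0333,0,1,0,0,0,0.041,-0.0333,0,1,0,0,0,0.041,-0.0333,0,1,0,0,0,0,0,0,1,0,0,0,0,0,0,1])

```text
time_s: 1.75
tool_pos: [0.4671, -0.3428, 0.2311]
tool_rot: [0.0, 1.0, 0.0, -0.0]
force: [0.2, -0.6, 0.1]
grip_width: 0.999
grasp_force: 0.0
```

Request:
nudge_tcp(increments=[0,0,0,0,0,0.04,1,0,0,0,0,0,0.04,1,0,0,0,0,0,0.03,1,0,0,0,0,0,0.019,1,0,0,0,0,0,0,1,0,0,0,0,0,0,0,0,0,0,0,0,0,0,0,0,0,0,0,0,0,0,0,0,0,0,0,0,0,0,0,0,0,0,0,0,0,0,0,0,0,0])

```text
time_s: 3.12
tool_pos: [0.4686, -0.344, 0.1043]
tool_rot: [0.001, 1.0, 0.0, 0.001]
force: [0.3, -0.0, 6.7]
grip_width: 0.575
grasp_force: 62.2
```

Request:
nudge_tcp(increments=[0,0,0,0,0,-0.02,0,0,0,0,0,0,-0.035,0,0,0,0,0,0,-0.035,0,0,0,0,0.023,-0.0337,0,0,0,0,0,0.023,-0.0337,0,0,0,0,0,0.023,-0.0337,0,0,0,0,0,0.023,-0.0337,0,0,0,0,0,0.023,-0.0337,0,0,0,0,0,0.023,-0.0337,0,0,0,0,0,0,0,0,0,0,0,0,0,0,0,0])

```text
time_s: 4.5
tool_pos: [0.6049, -0.1407, 0.1925]
tool_rot: [0.0, 1.0, 0.0, -0.0]
force: [-0.2, -0.6, -1.2]
grip_width: 0.57
grasp_force: 62.1
```

```bash
python3 - <<'E'
from h import *
s=manip.capture("scene")["img"];t=manip.capture("top")["img"]
cv2.imwrite("pics/g1.png",np.hstack([cv2.resize(s[100:300,120:320],(400,400)),cv2.resize(t[100:300,240:440],(400,400))]))
E
```

```text
(no output)
```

View pics/g1.png

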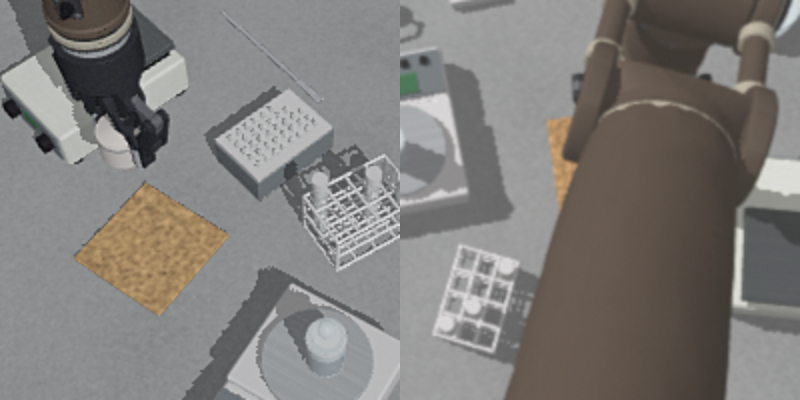

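The left half shows the crucible upright in the fingers, on its way over the mat, with everything else in place. Lowering it now.

Request:
nudge_tcp(increments=[0,0,0,0,0,0.05,0,0,0,0,0,0,0.05,0,0,0,0,0,0,0.04,0,0,0,0,0,0,0.022,0,0,0,0,0,0,0.008,0,0,0,0,0,0,0.003,0,0,0,0,0,0,0,0,0,0,0,0,0,0,0])

```text
time_s: 5.6
tool_pos: [0.6065, -0.141, 0.0208]
tool_rot: [0.0, 1.0, 0.0, 0.001]
force: [0.4, 0.5, -0.3]
grip_width: 0.577
grasp_force: 62.1
```

Request:
nudge_tcp(increments=[0,0,0,0,0,0.001,0,0,0,0,0,0,0,0,0,0,0,0,0,0,0.7,0,0,0,0,0,0,1,0,0,0,0,0,0,1,0,0,0,0,0,0,1,0,0,0,0,0,-0.03,1,0,0,0,0,0,-0.04,1,0,0,0,0,0,-0.05,1,0,0,0,0,0,-0.05,1])

```text
time_s: 6.85
tool_pos: [0.605, -0.1406, 0.1895]
tool_rot: [-0.0, 1.0, -0.0, -0.0]
force: [0.1, -0.0, 0.5]
grip_width: 1.001
grasp_force: 0.0
```

Request:
nudge_tcp(increments=[0,0,0,-0.0012,-0.0443,0,1,0,0,0,-0.0012,-0.0443,0,1,0,0,0,-0.0012,-0.0443,0,1,0,0,0,-0.0012,-0.0443,0,1,0,0,0,-0.0012,-0.0443,0,1,0,0,0,-0.0012,-0.0443,0,1,0,0,0,0,0,0,1,0,0,0,0,0,0,1])

```text
time_s: 7.85
tool_pos: [0.5979, 0.1249, 0.1881]
tool_rot: [0.0, 1.0, 0.0, -0.0]
force: [0.1, -0.5, 0.9]
grip_width: 1.001
grasp_force: 0.0
```

```bash
python3 - <<'E'
from h import *
s=manip.capture("scene")["img"]
cv2.imwrite("pics/g2.png",cv2.resize(s[130:380,120:370],None,fx=2.4,fy=2.4,interpolation=cv2.INTER_CUBIC))
E
```

```text
(no output)
```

View pics/g2.png

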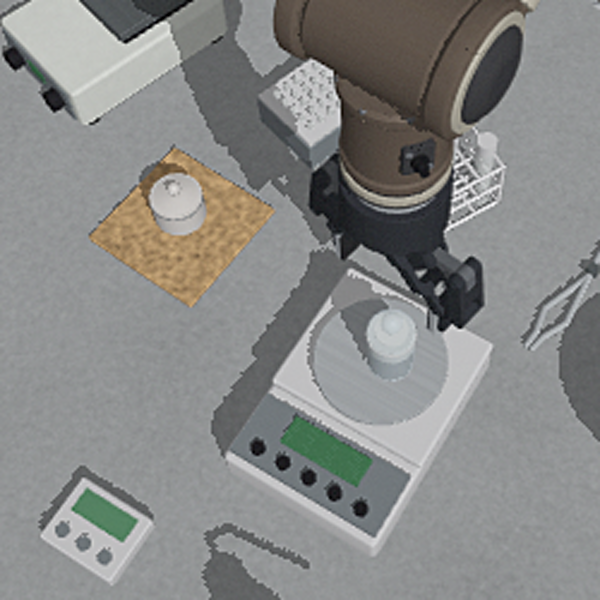

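The crucible stands upright near the middle of the mat, with its lid at about (178,193) in this crop. The open gripper is above the bottle, and nothing else has been disturbed. I'll compute the crucible's resting position and then lower onto the bottle.

```bash
python3 - <<'E'
from h import *
print(px("scene",120+178/2.4,130+193/2.4,.055),px("scene",120+391/2.4,130+334/2.4,.13),(proj("scene",[.598,.125,.188])-[120,130])*2.4)
E
```

```text
[ 0.60355258 -0.13927102  0.055     ] [0.60325784 0.12947489 0.13      ] [391.86307982 293.81937004]
```

Request:
nudge_tcp(increments=[0,0,0,0,-0.0005,0.04,1,0,0,0,0,0,0.03,1,0,0,0,0,0,0.02,1,0,0,0,0,0,0.009,1,0,0,0,0,0,0,1,0,0,0,0,0,0,0,0,0,0,0,0,0,0,0,0,0,0,0,0,0,0,0,0,0,0,0,0,0,0,0,0,0,0,0,0,0,0,0,0,0,0])

```text
time_s: 9.28
tool_pos: [0.5992, 0.1259, 0.0905]
tool_rot: [-0.0, 1.0, 0.0, 0.001]
force: [0.2, 0.9, 6.3]
grip_width: 0.452
grasp_force: 60.3
```

Request:
nudge_tcp(increments=[0,0,0,0,0,-0.03,0,0,0,0,0,0,-0.05,0,0,0,0,-0.0132,0.0472,0,0,0,0,0,-0.0132,0.0472,0,0,0,0,0,-0.0132,0.0472,0,0,0,0,0,-0.0132,0.0472,0,0,0,0,0,-0.0132,0.0472,0,0,0,0,0,-0.0132,0.0472,0,0,0,0,0,-0.0132,0.0472,0,0,0,0,0,-0.0132,0.0472,0,0,0,0,0,-0.0132,0.0472,0,0,0,0,0,-0.0132,0.0472,0,0])

```text
time_s: 10.78
tool_pos: [0.4648, -0.3473, 0.1683]
tool_rot: [-0.001, 1.0, -0.0, -0.001]
force: [-0.1, -0.1, -0.9]
grip_width: 0.46
grasp_force: 60.5
```

Request:
nudge_tcp(increments=[0,0,0,0,0,0,0,0,0,0,0,0,0,0,0,0,0,0,0,0,0])

```text
time_s: 11.15
tool_pos: [0.4661, -0.3449, 0.1687]
tool_rot: [-0.001, 1.0, 0.001, -0.0]
force: [0.6, -0.5, -1.4]
grip_width: 0.452
grasp_force: 60.7
```

Request:
nudge_tcp(increments=[0,0,0,0,0.001,0.03,0,0,0,0,0,0,0.015,0,0,0,0,0,0,0.007,0,0,0,0,0,0,0.003,0,0,0,0,0,0,0.001,0,0,0,0,0,0,0,0,0,0,0,0,0,0,0])

```text
time_s: 12.02
tool_pos: [0.4664, -0.3477, 0.1138]
tool_rot: [0.0, 1.0, -0.0, 0.0]
force: [-0.0, 0.7, -1.1]
grip_width: 0.452
grasp_force: 60.7
```

Request:
nudge_tcp(increments=[0,0,0,0,0,0.001,0,0,0,0,0,0,0.001,0,0,0,0,0,0,0,0,0,0,0,0,0,0,0])

```text
time_s: 12.52
tool_pos: [0.4663, -0.3477, 0.1125]
tool_rot: [0.0, 1.0, -0.0, 0.0]
force: [-1.3, 1.2, 4.6]
grip_width: 0.454
grasp_force: 61.1
```

Contact on the hotplate at 4.6 N. Releasing and rising.

Request:
nudge_tcp(increments=[0,0,0,0,0,0,0.6,0,0,0,0,0,0,0.8,0,0,0,0,0,0,1,0,0,0,0,0,0,1,0,0,0,0,0,0,1,0,0,0,0,0,-0.03,1,0,0,0,0,0,-0.04,1,0,0,0,0,0,-0.04,1,0,0,0,-0.003,-0.05,0,1,0,0,0,-0.003,-0.05,0,1,0,0,0,-0.003,-0.05,0,1,0,0,0,-0.003,-0.05,0,1])

```text
time_s: 14.02
tool_pos: [0.4538, -0.1459, 0.2214]
tool_rot: [0.0, 1.0, -0.0, 0.0]
force: [0.6, -0.4, 0.3]
grip_width: 0.997
grasp_force: 0.0
```

Request:
nudge_tcp(increments=[0,0,0,-0.0014,-0.05,0,1,0,0,0,-0.0014,-0.05,0,1,0,0,0,-0.0014,-0.05,0,1,0,0,0,-0.0014,-0.05,0,1,0,0,0,-0.0014,-0.05,0,1,0,0,0,-0.0014,-0.05,0,1,0,0,0,-0.0014,-0.05,0,1,0,0,0,-0.0014,-0.05,0,1,0,0,0,-0.0014,-0.05,0,1,0,0,0,-0.0014,-0.05,0,1,0,0,0,0,0,0,1,0,0,0,0,0,0,1])

```text
time_s: 15.52
tool_pos: [0.4397, 0.3521, 0.2209]
tool_rot: [0.001, 1.0, 0.0, -0.0]
force: [-0.1, 0.4, -0.2]
grip_width: 0.997
grasp_force: 0.0
```

```bash
python3 - <<'E'
from ov import *
hp=(.4657,-.3471); m=(.6049,-.141); c=(.6036,-.1393); t=(.44,.3634)
overlay({"h":[(*hp,.092,.056),(*hp,.152,.02),(*hp,.092,.02)],"m":[(*m,.006,.065),(*c,.055,.025)],"t":[(*t,.11,.028)]},"ov1.png")
E
```

```text
(no output)
```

View pics/ov1.png

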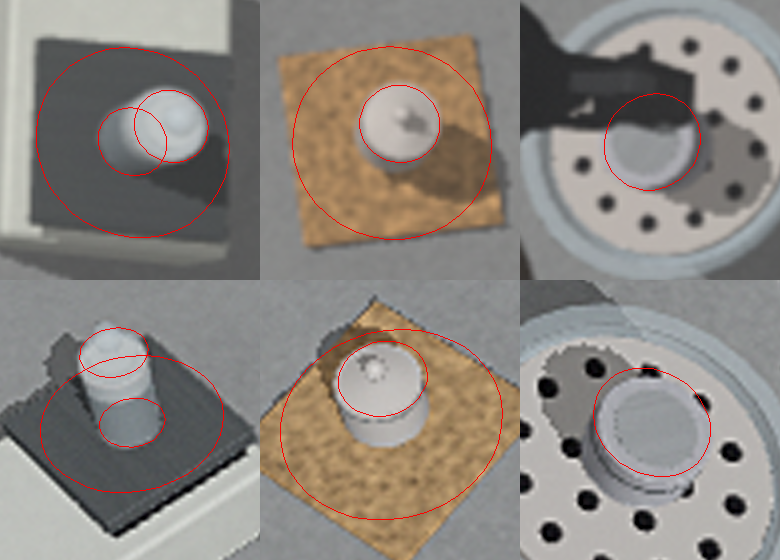

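The bottle stands upright in the middle of the hotplate and the crucible is upright on the mat, both within a few mm of their overlays. The tin is where I measured it. Grasping the tin.

Request:
nudge_tcp(increments=[0,0,0,0.0005,-0.0113,0.04,1,0,0,0,0,0,0.045,1,0,0,0,0,0,0.035,1,0,0,0,0,0,0.018,1,0,0,0,0,0,0.005,1,0,0,0,0,0,0,1,0,0,0,0,0,0,1])

```text
time_s: 16.5
tool_pos: [0.4419, 0.3647, 0.08]
tool_rot: [-0.001, 1.0, -0.0, 0.001]
force: [-0.5, 1.1, 0.1]
grip_width: 0.997
grasp_force: 0.0
```

Request:
nudge_tcp(increments=[0,0,0,0,0,0.002,1,0,0,0,0,0,0,0,0,0,0,0,0,0,0,0,0,0,0,0,0,0,0,0,0,0,0,0,0,0,0,0,0,0,0,0])

```text
time_s: 17.25
tool_pos: [0.4412, 0.3645, 0.077]
tool_rot: [-0.001, 1.0, 0.0, 0.001]
force: [-0.2, 0.8, 5.6]
grip_width: 0.639
grasp_force: 63.8
```

Request:
nudge_tcp(increments=[0,0,0,0,0,-0.02,0,0,0,0,0,0,-0.04,0,0,0,0,0,0,-0.04,0,0,0,0,0.023,0.0352,0,0,0,0,0,0.023,0.0352,0,0,0,0,0,0.023,0.0352,0,0,0,0,0,0.023,0.0352,0,0,0,0,0,0.023,0.0352,0,0,0,0,0,0.023,0.0352,0,0,0,0,0,0.023,0.0352,0,0,0,0,0,0,0,0,0,0,0,0,0,0,0,0])

```text
time_s: 18.75
tool_pos: [0.6008, 0.1176, 0.1761]
tool_rot: [-0.0, 1.0, -0.0, -0.001]
force: [-0.1, -0.3, -0.9]
grip_width: 0.641
grasp_force: 63.5
```

```bash
python3 - <<'E'
from ov import *
b=(.6015,.1179)
overlay({"b":[(*b,.07,.058)],"d":[(.4476,.3655,.074,.072)]},"ov2.png")
E
```

```text
(no output)
```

View pics/ov2.png

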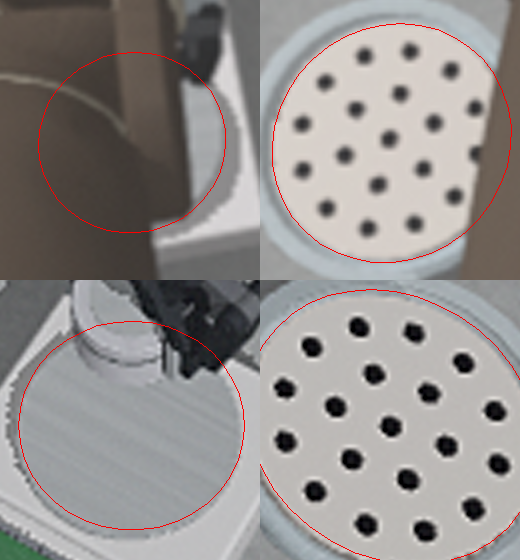

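In both views the pan and plate outlines fit; the darker band on the pan is just its side wall. The tin is held upright over the pan. Lowering it.

Request:
nudge_tcp(increments=[0,0,0,0,0,0.04,0,0,0,0,0,0,0.035,0,0,0,0,0,0,0.018,0,0,0,0,0,0,0.006,0,0,0,0,0,0,0.002,0,0,0,0,0,0,0.001,0,0,0,0,0,0,0,0,0,0,0,0,0,0,0])

```text
time_s: 19.85
tool_pos: [0.6021, 0.1175, 0.075]
tool_rot: [-0.0, 1.0, -0.0, 0.001]
force: [-0.0, -0.2, -0.9]
grip_width: 0.642
grasp_force: 63.6
```

Request:
nudge_tcp(increments=[0,0,0,0,0,0.001,0,0,0,0,0,0,0.0007,0,0,0,0,0,0,0,0,0,0,0,0,0,0,0])

```text
time_s: 20.35
tool_pos: [0.6017, 0.1175, 0.073]
tool_rot: [0.0, 1.0, -0.0, 0.0]
force: [-1.6, -1.4, 3.1]
grip_width: 0.636
grasp_force: 64.1
```

Request:
nudge_tcp(increments=[0,0,0,0,0,0,0.8,0,0,0,0,0,0,1,0,0,0,0,0,0,1,0,0,0,0,0,0,1,0,0,0,0,0,-0.03,1,0,0,0,0,0,-0.04,1,0,0,0,0,0,-0.04,1,0,0,0,0.0005,0.043,0,1,0,0,0,0.0005,0.043,0,1,0,0,0,0.0005,0.043,0,1,0,0,0,0.0005,0.043,0,1,0,0,0,0.0005,0.043,0,1])

```text
time_s: 21.85
tool_pos: [0.604, -0.0988, 0.1826]
tool_rot: [0.0, 1.0, 0.0, 0.0]
force: [0.3, 0.8, -0.7]
grip_width: 1.001
grasp_force: 0.0
```

Request:
nudge_tcp(increments=[0,0,0,0.0005,0.043,0,1,0,0,0,0,0,0.04,1,0,0,0,0,0,0.05,1,0,0,0,0,0,0.04,1,0,0,0,0,0,0.02,1,0,0,0,0,0,0,1,0,0,0,0,0,0,1])

```text
time_s: 22.72
tool_pos: [0.6063, -0.1409, 0.0344]
tool_rot: [0.0, 1.0, 0.0, 0.002]
force: [0.6, 0.7, 0.2]
grip_width: 0.997
grasp_force: 0.0
```

Request:
nudge_tcp(increments=[0,0,0,0,0,0.014,1,0,0,0,0,0,0,1,0,0,0,0,0,0,0,0,0,0,0,0,0,0,0,0,0,0,0,0,0,0,0,0,0,0,0,0,0,0,0,0,0,0,0])

```text
time_s: 23.6
tool_pos: [0.6053, -0.1407, 0.0192]
tool_rot: [0.0, 1.0, 0.0, 0.001]
force: [0.5, -0.1, 3.6]
grip_width: 0.572
grasp_force: 62.0
```

Request:
nudge_tcp(increments=[0,0,0,0,0,-0.03,0,0,0,0,0,0,-0.05,0,0,0,0,0,0,-0.05,0,0,0,0,0,0,-0.03,0,0,0,0,-0.0143,-0.046,0,0,0,0,0,-0.0143,-0.046,0,0,0,0,0,-0.0143,-0.046,0,0,0,0,0,-0.0143,-0.046,0,0,0,0,0,-0.0143,-0.046,0,0,0,0,0,-0.0143,-0.046,0,0,0,0,0,-0.0143,-0.046,0,0,0,0,0,-0.0143,-0.046,0,0])

```text
time_s: 25.1
tool_pos: [0.4888, 0.2286, 0.1778]
tool_rot: [0.0, 1.0, -0.0, -0.001]
force: [0.2, 0.3, -1.2]
grip_width: 0.568
grasp_force: 62.1
```

Request:
nudge_tcp(increments=[0,0,0,-0.0143,-0.046,0,0,0,0,0,-0.0143,-0.046,0,0,0,0,0,-0.0143,-0.046,0,0,0,0,0,0,0,0,0,0,0,0,0,0,0,0,0,0,0,0,0,0,0])

```text
time_s: 25.85
tool_pos: [0.4474, 0.3641, 0.1781]
tool_rot: [0.0, 1.0, -0.001, -0.0]
force: [-0.3, -0.5, -1.2]
grip_width: 0.57
grasp_force: 62.3
```

Request:
nudge_tcp(increments=[0,0,0,0,-0.001,0.035,0,0,0,0,0,0,0.03,0,0,0,0,0,0,0.016,0,0,0,0,0,0,0.006,0,0,0,0,0,0,0.002,0,0,0,0,0,0,0,0,0,0,0,0,0,0,0])

```text
time_s: 26.72
tool_pos: [0.4479, 0.367, 0.0906]
tool_rot: [-0.001, 1.0, 0.0, 0.001]
force: [-0.8, 0.4, -0.9]
grip_width: 0.571
grasp_force: 62.3
```

Request:
nudge_tcp(increments=[0,0,0,0,0,0.001,0,0,0,0,0,0,0.001,0,0,0,0,0,0,0.0007,0,0,0,0,0,0,0,0,0,0,0,0,0,0,0])

```text
time_s: 27.35
tool_pos: [0.4473, 0.3666, 0.0872]
tool_rot: [-0.0, 1.0, 0.0, -0.0]
force: [-1.3, -0.4, 3.3]
grip_width: 0.571
grasp_force: 62.6
```

Contact on the plate. Releasing, rising, then backing away to a clear spot.

Request:
nudge_tcp(increments=[0,0,0,0,0,0,0.7,0,0,0,0,0,0,1,0,0,0,0,0,0,1,0,0,0,0,0,0,1,0,0,0,0,0,-0.03,1,0,0,0,0,0,-0.05,1,0,0,0,0,0,-0.05,1,0,0,0,0,0,-0.04,1,0,0,0,-0.03,0.04,0,1,0,0,0,-0.03,0.04,0,1,0,0,0,-0.03,0.04,0,1,0,0,0,0,0.04,0,1])

```text
time_s: 28.85
tool_pos: [0.3552, 0.2054, 0.2565]
tool_rot: [0.0, 1.0, 0.001, -0.0]
force: [0.5, -0.2, 0.6]
grip_width: 1.0
grasp_force: 0.0
```

Request:
nudge_tcp(increments=[0,0,0,0,0.04,0,1,0,0,0,0,0.04,0,1,0,0,0,0,0,0,1,0,0,0,0,0,0,1])

```text
time_s: 29.35
tool_pos: [0.3574, 0.1268, 0.257]
tool_rot: [-0.0, 1.0, -0.0, 0.0]
force: [-0.5, 0.2, 0.2]
grip_width: 1.003
grasp_force: 0.0
```

```bash
python3 - <<'E'
from ov import *
d=(.4476,.3655);b=(.6015,.1179);h=(.4657,-.3471)
overlay({"d":[(*d,.074,.072),(*d,.123,.025)],"b":[(*b,.07,.058),(*b,.106,.028)],"h":[(*h,.092,.056),(*h,.152,.02)]},"ov3.png")
snap("scene","end.png")
E
```

```text
(no output)
```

View pics/ov3.png

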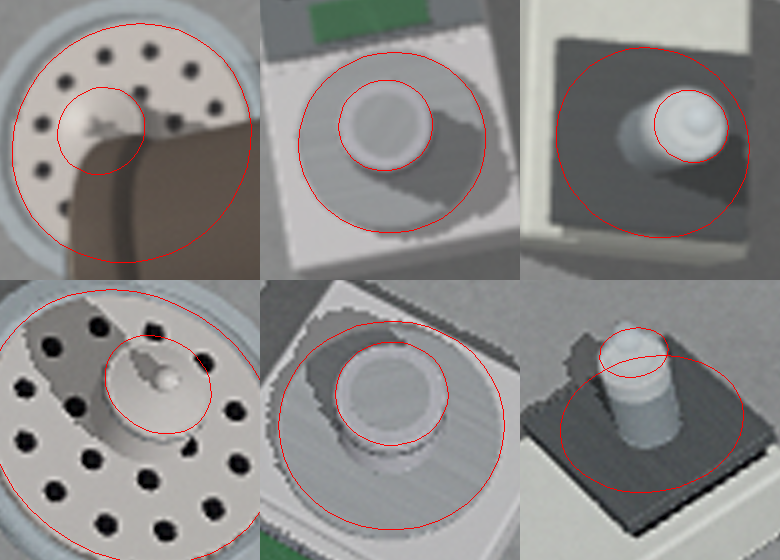

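View pics/end.png

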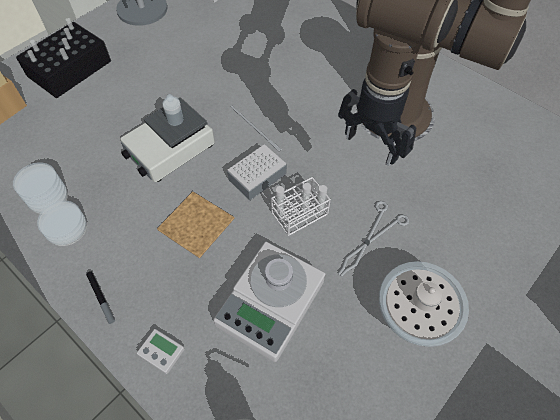

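All three vessels stand upright on their new stations, within a few mm of the overlays. The rack, tip box and tongs have not moved, and the arm is clear.

```bash
python3 -c "
from workcell import manip
print(manip.hand_in())"
```

```text
the job is handed in; nothing more can be done
None
```

The job is handed in: the crucible is on the desiccator plate, the tin on the balance pan and the bottle on the hotplate. The last pictures show each upright and within a few mm of the middle, with the rack, tip box and tongs unmoved; the hand-in gave no verdict.

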